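# Press the high cop home on its spindle

### The arm

A 6-joint arm with a two-finger parallel gripper is mounted at the origin on a cart in front of the work surface, level with it; the furniture and walls round the work are solid. World frame = base frame: x ahead of the robot, y to its left, z up, the work surface at z = 0. Lengths are in m, angles in rad, forces in N, time in s.
With the tool pointing down it reaches from about 0.275 to 0.725 m from the base axis. Payload 15.9 kg.
Tool frame: the origin (TCP) lies midway between the tips of the shut fingers; the grasp point (between the pads) lies 19 mm behind it; x points along the fingers, y is the direction in which the jaws open and shut, and the axes are right-handed (so a half turn about x gives the same grasp; the last joint's range is limited). The gripper opens to 85 mm and grips with 20 to 120 N. Pads are 22 mm wide; open, the fingers measure 114 mm over their backs; the gripper's body (76 mm by 85 mm) begins 54 mm behind the grasp point. The pads swing forward as they close: fully open they stand 13 mm farther back than shut.
Start: joints at [0, 0.213, -0.034, 1.323, 0, 1.571], TCP at [0.5, -0, 0.231] pointing down, gripper open.
Joint ranges: [-2.98, 2.98], [-0.74, 1.72], [-1.14, 1.35], [-2.1, 2.04], [-1.57, 1.44], [-3.14, 3.14]. Speed limits (rad/s): [1.89, 1.89, 2.39, 2.57, 3.14, 3.14].

### API

Orientations are given as a unit quaternion [x, y, z, w].
In Python, from cell import robot, camera, camera_model gives the robot as it stands. The module is installed in compiled form; this text tells all that it offers. Calls block until the motion is done:
- robot.move_pose(position, orientation): joint-space move of the TCP to a pose.
- robot.move_l(position, frame=None, feed=0.15): straight line of the TCP; frame=None keeps the orientation; feed is the mean speed in m/s.
- robot.set_joints(angles): joint-space move.
- robot.move_gripper(opening, grasp_force=None): finger opening in m; grasp_force is the grip in N (None keeps the last); returns when the fingers have stopped.
- robot.wait(seconds).
- robot.ik(position, orientation): joint angles nearest the present ones, or None.
- camera(name): name is "scene" or "side" or "wrist"; returns the picture (384x512x3 uint8, blue, green, red); there is no depth.
- camera_model(name): a dict with "K" (3x3 intrinsics, pixels), "origin" and "orientation" of the camera in the world. Camera axes: x right, y down, z forward; pixel columns grow to the right and rows downward; lengths in m; the calibration is good to about 2 mm. A picture is of the moment at which its call begins: read the wrist's pose just before it. camera_model takes no time and is no camera call; for the wrist camera it gives the pose at the moment of the call.
A pose or a line that the arm cannot do raises robot.Unreachable and nothing moves.
- robot.job_done(): hands the job in, once; it reports no verdict.
Readings, each from a call of its own:
- robot.get_clock(): time.
- robot.get_joint_pos(): joint angles.
- robot.get_qvel(): joint speeds.
- robot.get_joint_torque(): joint torques, N m.
- robot.get_tool_pos(): TCP position.
- robot.get_tcp_rot(): TCP orientation.
- robot.get_force(): force on the tool from outside, world axes, zero at the start.
- robot.get_moment(): the same for the moment, N m.
- robot.get_opening(): finger opening in m.
Only numpy, scipy, OpenCV 4.12 (cv2) and the standard library are available. Lean on these libraries where they do the work, as an engineer would, in place of code of your own. Each camera call takes 0.05 s, during which the arm holds its last target. There are 200 camera calls.

### The job

One of the four yarn cops on the stand rides higher on its spindle than the others. With the fingertips on its top end, press it down gently until it is fully home and level with the others, then take the hand away. Do not grip or lift it, do not touch the other three cops, and leave everything else where it is.

Things in the scene. Friction and masses are not known exactly. Their poses are not given: they have to be found in the camera images.
- cop_high: The yarn cop that rides high: a plastic tube 158 mm tall wound with white yarn (44 mm across the belly), upright on one of the four spindles of the stand, any of the four. Origin: centre of its underside, z up along the spindle; its top face is 158 mm above the origin, with a tube 26 mm across at the top end. It slides straight up and down on its spindle with a stiff push fit: about 4 N moves it down slowly, and it stays where it is left.
- slide_high (a joint): How far the high cop stands above its seat, in m: 0 is fully home (its top then level with the three others), 0.016 to 0.028 at the start. The seat is a hard stop at 0.
- cop_stand: The low aluminium stand bar, fixed to the bench, 68 mm deep, 308 mm long along its own y, 30 mm high. Origin: centre of its underside. Four spindles stand in a row along its y at -105, -35, +35 and +105 mm. A cop that is home has its underside 38 mm and its top 196 mm above the bench.
- wrap_reel: The fixed yarn reel at the back left, only to be kept clear of; it always stands in the same place. Origin: on the bench, yaw 0. Its flat base spans x -230 to +190 mm, y -270 to +260 mm, 60 mm high; a control box stands on it at x -150 to +100, y -260 to -140 mm, 190 mm high. The reel's arms and bars reach x -250 to +150, y -50 to +230 mm, up to 0.46 m above the bench: swing past it with the arm drawn in or high.
- cop_b: One of the three cops that are already home: a wound cop 42 mm across. Origin: centre of its underside, z up along the spindle; its top face is 158 mm above the origin, with a tube 26 mm across at the top end. 
- cop_c: One of the three cops that are already home: a wound cop 44 mm across. Origin: centre of its underside, z up along the spindle; its top face is 158 mm above the origin, with a tube 26 mm across at the top end. 
- cop_d: One of the three cops that are already home: a thinly wound cop 31 mm across. Origin: centre of its underside, z up along the spindle; its top face is 158 mm above the origin, with a tube 26 mm across at the top end. 
- oil_bottle: Bystander near the stand, loose: small white oil bottle with a red spout, 32 mm across, 119 mm tall. Origin: centre of its underside.
- pick_glass: Bystander near the stand, loose: black folding pick glass (loupe) standing open, 38 x 36 x 40 mm. Origin: centre of its underside.
- label_box: Bystander near the stand, loose: small carton, 43 x 67 x 49 mm (its long side along its own y). Origin: centre of its underside.
- calculator: Bystander near the stand, loose: pocket calculator lying flat, 108 x 66 x 13 mm (long side along its own x). Origin: centre of its underside.
- tape_measure: Bystander near the stand, loose: tape measure standing on edge, 32 x 67 x 55 mm. Origin: centre of its underside.

How it is judged:
On the way:
1. the high cop is pressed home by the fingertips (value of joint slide_high below 0.003 m and contact force between the fingers and cop_high above 0.3 N), for 0.1 s.
At the end, for the whole second after the job is handed in: The high cop is within 3 mm of its seat and left there, the three other cops have moved less than 3 mm and the loose things near by less than 10 mm from where they stood (value of joint slide_high below 0.003 m and distance of each of cop_b, cop_c, cop_d from where it was at the start of the episode below 0.003 m and distance of each of oil_bottle, pick_glass, label_box, calculator, tape_measure from where it was at the start of the episode below 0.01 m); the robot touches nothing.
It fails at once if the cop is gripped or pushed at its side instead of pressed on its top end (fingers touch it with the grasp point less than 3 mm above its top) (contact force between the fingers and cop_high above 0.5 N and z of the grasp point in the frame of cop_high below 0.161 m).
It fails at once if the high cop is lifted (value of joint slide_high above 0.031 m or velocity of joint slide_high above 0.03 m/s).
It fails at once if the high cop is pressed roughly, with more than 40 N (contact force between the fingers and cop_high above 40 N).
It fails at once if another cop is touched or shifted more than 3 mm (contact force between any of the arm, the fingers and cop_b above 0.5 N or contact force between any of the arm, the fingers and cop_c above 0.5 N or contact force between any of the arm, the fingers and cop_d above 0.5 N or distance of any of cop_b, cop_c, cop_d from where it was at the start of the episode above 0.003 m).
It fails at once if a loose thing near the stand is moved more than 10 mm (distance of any of oil_bottle, pick_glass, label_box, calculator, tape_measure from where it was at the start of the episode above 0.01 m).
It also fails if it takes over 32 s, if anything falls off the work surface, if the arm or the gripper's body presses on something with over 40 N, if the wrist force passes 120 N, or if a joint passes its speed limit or range.

## Working session

There is one attempt and no reset: what is moved stays moved. The work goes in short steps, each a Python script; the robot and the scene stay as the last script left them, time stands still between calls to the robot, and variables do not carry over. Pictures are saved under pics/ and viewed, about 8 in all and at most 12, crops included, and the job is handed in when it is done.

```bash
mkdir -p pics; python3 - <<'E'
from cell import robot,camera,camera_model
import cv2,numpy as np
for n in ["scene","side","wrist"]:
    m=camera_model(n);print(n,m)
    cv2.imwrite(f"pics/{n}0.png",camera(n))
a=[cv2.imread(f"pics/{n}0.png") for n in ["scene","side"]]
print(robot.get_clock(),robot.get_tcp_rot(),robot.get_tool_pos())
E
```

```text
scene {'K': array([[426.00452777,   0.        , 253.52152533],
       [  0.        , 426.00452777, 192.85122725],
       [  0.        ,   0.        ,   1.        ]]), 'origin': array([-0.54863218,  0.50422369,  0.6295247 ]), 'orientation': array([-0.43878225,  0.71710252, -0.46426571,  0.27873189])}
side {'K': array([[355.8681037 ,   0.        , 255.43928013],
       [  0.        , 355.8681037 , 190.50745786],
       [  0.        ,   0.        ,   1.        ]]), 'origin': array([0.98886927, 0.12213161, 0.90899592]), 'orientation': array([ 0.53444577,  0.81165093, -0.19930638, -0.12596608])}
wrist {'K': array([[330.11258685,   0.        , 258.54557404],
       [  0.        , 330.11258685, 192.86583031],
       [  0.        ,   0.        ,   1.        ]]), 'origin': array([0.50068397, 0.06831964, 0.3724452 ]), 'orientation': array([ 9.90511530e-01,  2.41569501e-04, -2.95060172e-04,  1.37429123e-01])}
0.15 [-0.49982109 -0.50017984  0.50018366 -0.49981527] [4.99784246e-01 2.50479289e-07 2.30977459e-01]
```

View pics/scene0.png

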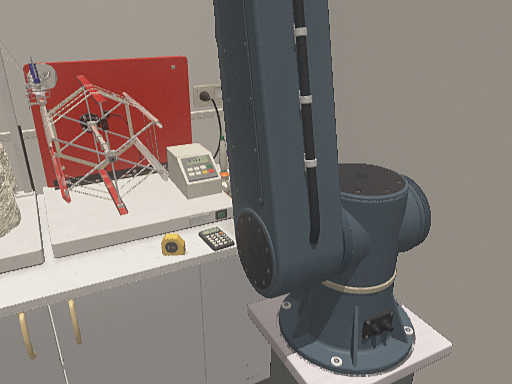

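View pics/side0.png

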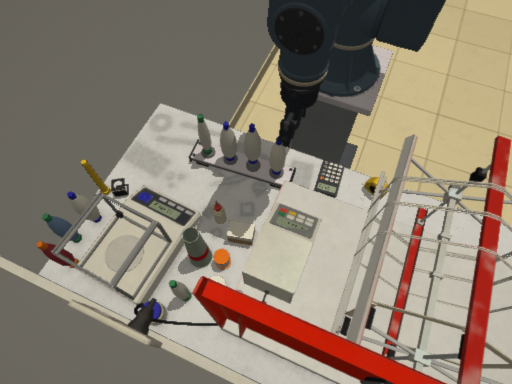

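Scene view: stand hidden behind the arm. Side view: stand with four cops, tops near (200,118), (226,125), (252,128), (277,143), loose things around it.

```bash
python3 - <<'E'
import cv2
a=cv2.imread("pics/side0.png")[100:200,180:310]
cv2.imwrite("pics/sc.png",cv2.resize(a,None,fx=6,fy=6,interpolation=cv2.INTER_CUBIC))
E
```

```text
(no output)
```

View pics/sc.png

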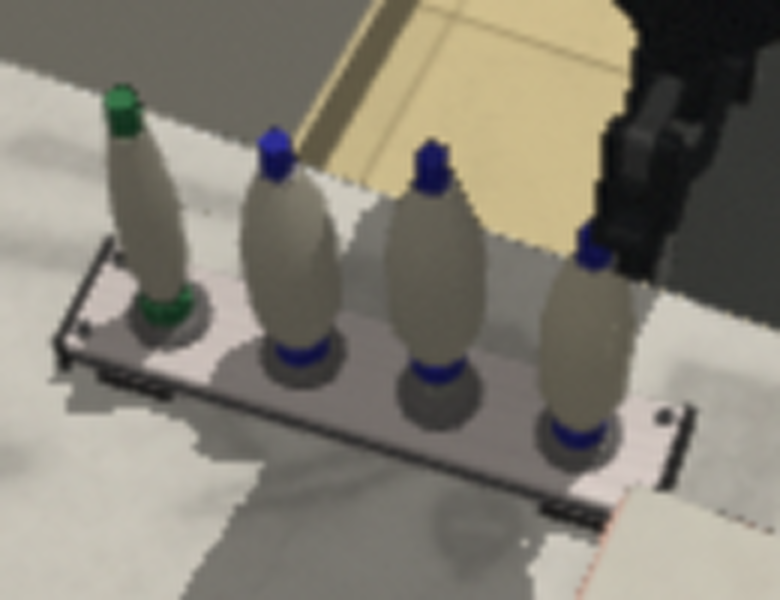

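View pics/wrist0.png

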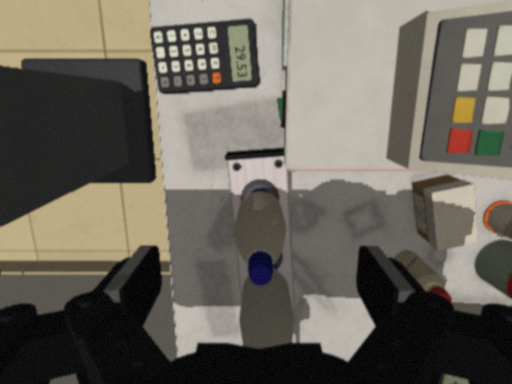

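The crop shows the third cop from the left, whose top is at crop (431,150), i.e. side (252,125), with a clear gap at its foot, so it is the high one. The wrist view shows the end cop (blue top at (260,268)), with the jaws opening along world x.

```bash
cat > h.py <<'E'
import numpy as np,cv2
from scipy.spatial.transform import Rotation as R
from cell import robot,camera,camera_model
def ray(n,u,v,z,m=None):
    m=m or camera_model(n);d=R.from_quat(m["orientation"]).apply(np.linalg.inv(m["K"])@[u,v,1]);o=m["origin"]
    return o+d*(z-o[2])/d[2]
def proj(m,p):
    q=m["K"]@R.from_quat(m["orientation"]).inv().apply(p-m["origin"]);return q[:2]/q[2]
DOWN=[-0.5,-0.5,0.5,-0.5]
E
python3 - <<'E'
from h import *
for (u,v),(bu,bv) in zip([(122,95),(275,138),(431,150),(592,232)],[(168,315),(303,362),(439,395),(577,442)]):
    f=lambda u,v,z:ray("side",180+u/6-.4,100+v/6-.4,z)
    print(f(u,v,.196).round(4),f(u,v,.218).round(4),"foot",f(bu,bv,.034).round(4))
p=ray("wrist",260,262,.196);print("wrist end cop",p)
# go up & over the third cop
robot.move_l([.5,0,.36]); print(robot.get_tool_pos(),robot.get_clock())
E
```

```text
[ 0.5128 -0.2437  0.196 ] [ 0.5275 -0.2324  0.218 ] foot [ 0.5167 -0.2432  0.034 ]
[ 0.508  -0.1743  0.196 ] [ 0.5228 -0.1652  0.218 ] foot [ 0.5152 -0.1709  0.034 ]
[ 0.4882 -0.1119  0.196 ] [ 0.5037 -0.1047  0.218 ] foot [ 0.5065 -0.103   0.034 ]
[ 0.5006 -0.0351  0.196 ] [ 0.5157 -0.0302  0.218 ] foot [ 0.5047 -0.0327  0.034 ]
wrist end cop [ 0.50151694 -0.02406195  0.196     ]
[4.99843812e-01 1.51717610e-06 3.59301919e-01] 1.1583
```

The high cop is the third: its top lies at about (0.504, -0.105) if z≈0.218, which puts it on the row line at 70 mm spacing. Move over it, check from near.

```bash
python3 - <<'E'
from h import *
robot.move_l([.505,-.135,.34]); 
m=camera_model("wrist");im=camera("wrist");cv2.imwrite("pics/w1.png",im)
s=camera("side");cv2.imwrite("pics/s1.png",s)
for n,mm,i in(("wrist",m,im),("side",camera_model("side"),s)):
    h=cv2.cvtColor(i,cv2.COLOR_BGR2HSV)
    k=cv2.inRange(h,(110,120,40),(130,255,255))
    c,l,st,ce=cv2.connectedComponentsWithStats(k)
    for a in range(1,c):
        if st[a,4]>8: print(n,st[a],ce[a].round(1))
print("pred",[proj(m,np.array([.504,-.105,z])).round(1) for z in(.196,.218)],robot.get_tool_pos(),robot.get_clock())
E
```

```text
wrist [245  50  17  20 264] [253.4  59.1]
wrist [251 137  18  19 259] [259.6 146.4]
wrist [258 208  15  19 226] [264.8 217. ]
wrist [412 275   8   7  41] [416.  277.7]
side [224 122   5   8  30] [225.7 125.6]
side [250 124   5   8  30] [251.5 127.6]
side [276 137   5   8  29] [278.4 140.3]
side [226 157   8   4  17] [230.  158.8]
side [249 161   7   3  17] [252.3 161.8]
side [272 171   8   4  18] [275.8 172.6]
side [ 67 192   9   7  44] [ 71.1 195. ]
side [137 192  15  10  95] [144.3 196.5]
side [ 95 217   6   5  13] [ 97.9 219.3]
side [142 302   7   6  17] [145.5 304.2]
side [153 302   8  18 106] [156.1 310.4]
pred [array([256.2, 146.2]), array([256.1, 150. ])] [ 0.50508194 -0.13425725  0.34020901] 2.3167
```

View pics/w1.png

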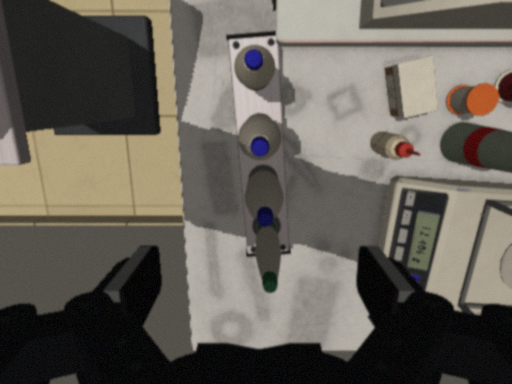

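Wrist view: tops at (254,60), (260,147) for the third cop, (265,217) and (269,283). No obstacles near. Triangulate the tops.

```bash
python3 - <<'E'
from h import *
from scipy.optimize import least_squares
m=camera_model("wrist");s=camera_model("side")
for w,q in zip([(253.4,59.1),(259.6,146.4),(264.8,217)],[(278.4,140.3),(251.5,127.6),(225.7,125.6)]):
    r=least_squares(lambda p:np.r_[proj(m,p)-w,proj(s,p)-q],[.5,-.1,.2])
    print(r.x.round(4),r.fun.round(2))
    print([ray("wrist",*w,z,m).round(4) for z in(.19,.21)])
E
```

```text
[ 0.5017 -0.0339  0.1896] [ 0.    0.01  0.03 -0.  ]
[array([ 0.5017, -0.0339,  0.19  ]), array([ 0.502 , -0.0361,  0.21  ])]
[ 0.5069 -0.103   0.2109] [0.01 0.03 0.1  0.02]
[array([ 0.507 , -0.1058,  0.19  ]), array([ 0.5069, -0.1031,  0.21  ])]
[ 0.512  -0.1721  0.1898] [0.   0.02 0.04 0.02]
[array([ 0.512, -0.172,  0.19 ]), array([ 0.5116, -0.1647,  0.21  ])]
```

Three consistent tops: row pitch 70 mm, neighbours at 0.190 (blob centre height), third 21 mm higher at (0.507, -0.103), so its top is at about 0.217. Shut the fingers and press in small steps with force watch.

```bash
python3 - <<'E'
from h import *
X,Y=.507,-.103
robot.move_gripper(0.0); robot.move_l([X,Y,.34]); robot.move_l([X,Y,.235],feed=.1)
robot.wait(.2); f0=robot.get_force(); print("free",f0.round(2) if hasattr(f0,'round') else f0,robot.get_opening(),robot.get_tool_pos(),robot.get_clock())
z=.225; robot.move_l([X,Y,z],feed=.03)
while z>.1945 and robot.get_clock()<22:
    z-=.0015; robot.move_l([X,Y,z],feed=.008)
    f=np.array(robot.get_force())-f0; t=robot.get_tool_pos()
    print(round(z,4),t.round(4),f.round(1),round(robot.get_clock(),2))
    if f[2]>14: break
cv2.imwrite("pics/s2.png",camera("side"))
E
```

```text
free [-0.13  0.01  0.51] 0.0004744066807382097 [ 0.50719438 -0.10300241  0.23534307] 4.85
0.2235 [ 0.507  -0.103   0.2235] [-0.2 -0.  -0.6] 5.67
0.222 [ 0.507 -0.103  0.222] [-0.1 -0.5 -0.7] 6.0
0.2205 [ 0.507  -0.103   0.2204] [ 0.6  1.  -0.3] 6.33
0.219 [ 0.5069 -0.103   0.2189] [ 0.8 -0.  -0.5] 6.67
0.2175 [ 0.507  -0.103   0.2175] [-0.2 -0.1 -1.1] 7.0
0.216 [ 0.5071 -0.103   0.2161] [0.3 0.3 1.5] 7.33
0.2145 [ 0.507  -0.103   0.2145] [ 0.7 -0.   1.8] 7.67
0.213 [ 0.507  -0.103   0.2129] [0.6 0.4 1.3] 8.0
0.2115 [ 0.507  -0.103   0.2114] [0.3 0.1 2. ] 8.33
0.21 [ 0.507  -0.103   0.2099] [ 1.6 -0.6  1.4] 8.67
0.2085 [ 0.5069 -0.103   0.2084] [ 1.5 -0.4  0.2] 9.0
0.207 [ 0.5069 -0.103   0.2069] [ 1.3 -0.9 -0.1] 9.33
0.2055 [ 0.507  -0.103   0.2054] [ 1.4 -0.   1.5] 9.67
0.204 [ 0.507  -0.103   0.2039] [1.6 0.1 1.1] 10.0
0.2025 [ 0.507  -0.103   0.2024] [1.  0.2 1.7] 10.33
0.201 [ 0.507  -0.103   0.2009] [ 1.6 -0.5  1.6] 10.67
0.1995 [ 0.507  -0.103   0.1994] [ 1.1 -0.4  1.9] 11.0
0.198 [ 0.5069 -0.103   0.1979] [ 0.2 -0.7  1.4] 11.33
0.1965 [ 0.507  -0.103   0.1964] [1.4 0.2 1.8] 11.67
0.195 [ 0.5071 -0.103   0.1954] [-1.1  0.  10.1] 12.0
0.1935 [ 0.5073 -0.1031  0.1951] [-6.9  1.8 25.2] 12.33
```

The contact started at z≈0.217 and the hard stop came at 0.195, with 25 N. Hold briefly, then retreat straight up and check.

```bash
python3 - <<'E'
from h import *
robot.wait(.2); print(np.round(robot.get_force(),1))
robot.move_l([.507,-.103,.205],feed=.02); robot.move_l([.505,-.135,.34],feed=.1); robot.wait(.3)
m=camera_model("wrist");im=camera("wrist");s=camera("side");sm=camera_model("side")
cv2.imwrite("pics/s3.png",np.vstack([cv2.resize(s[100:200,180:310],None,fx=4,fy=4),cv2.resize(im,(520,200))]))
from scipy.optimize import least_squares
C=[]
for i in(im,s):
    k=cv2.inRange(cv2.cvtColor(i,cv2.COLOR_BGR2HSV),(110,120,40),(130,255,255))
    c,l,st,ce=cv2.connectedComponentsWithStats(k);C.append([ce[a] for a in range(1,c) if st[a,4]>15])
W=sorted([c for c in C[0] if 235<c[0]<280],key=lambda c:c[1]);S=sorted([c for c in C[1] if 215<c[0]<285 and c[1]<150],key=lambda c:-c[0])
print(len(W),len(S))
for w,q in zip(W,S):
    r=least_squares(lambda p:np.r_[proj(m,p)-w,proj(sm,p)-q],[.5,-.1,.2]);print(r.x.round(4),r.fun.round(2))
print(np.round(robot.get_force(),1),robot.get_tool_pos(),robot.get_clock())
E
```

```text
[-7.3  0.7 25.7]
3 3
[ 0.5017 -0.0339  0.1895] [-0.   -0.01 -0.03  0.  ]
[ 0.5068 -0.1033  0.1887] [-0.01 -0.05 -0.15 -0.03]
[ 0.5119 -0.172   0.1896] [0.   0.06 0.15 0.07]
[ 0.8 -0.2  0.4] [ 0.50496705 -0.13495795  0.33996897] 15.25
```

View pics/s3.png

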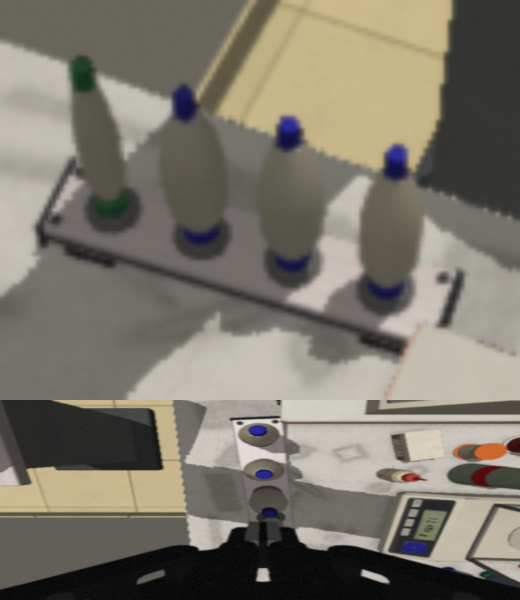

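The third cop (top at crop (288,130)) now sits level with its neighbours. The others are unmoved and the hand is clear.

```bash
python3 -c "
from cell import robot
robot.job_done();print(robot.get_clock())"
```

```text
the job is handed in; nothing more can be done
the job is handed in; nothing more can be done
```

The high cop is pressed home and the job is handed in. It was the third from the left in the side view, at about (0.507, -0.103), and stood about 21 mm above its seat.

- **Pressing:** I lowered the shut fingertips onto its top in 1.5 mm steps. Contact began at about z = 0.217, and the sliding force read about 1–2 N by the wrist sensor, which is noisy at this level. The cop met its hard stop at about z = 0.195 with about 25 N, against the 40 N limit. I held it briefly, then withdrew straight up.
- **Height check:** Triangulated afterwards, its top reads 0.1887, against 0.1895 and 0.1896 for the two neighbours I could measure, so it is level to within about 1 mm. Those two neighbours have not moved.
- **Other checks:** The green-tipped cop and the loose things were not measured. The green-tipped cop and the things in the last picture look unmoved. The hand is clear, with the wrist force near zero. The last clock reading before hand-in was 15.3 s of the 32 s allowed. No check failed.

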